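Wind the saw's outfeed support level with its bed

TASK

Set up the demonstration saw: fit the loose crank handle fully home on the square shaft of the outfeed lift, turning it gently until it slips over the square without forcing it, then wind clockwise until the yellow support bar is level with the saw's bed. Leave the crank sitting on the shaft, let go, and do not disturb the other things on the counter.

Things in the scene. Friction and masses are not known exactly. Their poses are not given: they have to be found in the camera images.
- crank: Loose steel crank handle, 0.35 to 0.47 kg, standing upright on its hub. Origin: centre of the hub's underside; z up, x along its arm. Hub 30 x 30 mm, flats across x and y, 50 mm tall, foot flange 44 x 44 x 8 mm. The arm, 16 mm wide, runs along +x at 30 to 40 mm height, out to 81 mm. Centre of mass roughly 12 mm from the hub's axis towards the knob. Pinch the hub across y, above the flange.
- socket (a point): Mouth of the crank's square socket, at the centre of the hub's underside: 17 x 17 mm, 24 mm deep, open downwards, flats across the crank's x and y. It fits the drive square every 90 degrees with 1 mm of play all round, so the crank turns up to 8 degrees either way before it drives.
- knob (a point): Middle of the crank's red round knob, on its axis: 70 mm along the crank's x from the hub's axis, 64 mm above the hub's underside. Knob 24 mm across, from 42 to 84 mm height, free to spin about its upright axis, so that a gripper can carry it round without turning.
- shaft (a point): Centre of the top of the steel collar (40 mm across, 100 mm above the counter) on the lift's green column, on the screw's upright axis; the crank's underside rests on it when fully home. z up, x towards the support bar and saw. The frame of the lift, base 200 x 240 x 24 mm, is fixed to the counter.
- square_top (a point): Top of the brass drive square on the screw: 15 x 15 mm, 16 mm tall, above it a tapered nose (15 to 7 mm across, 7 mm tall). How the square is turned is random and NOT given by this point. A crank not lined up stops with its underside here; turned to within 8 degrees it drops 16 mm to the collar. Press with a few N only; over 80 N of contact (winding alone makes about 35) is forcing it.
- lift (a joint): Rise of the support bar in m, from 0 to 0.034. Only the screw moves it: clockwise seen from above raises it by 0.010 a turn. The screw is stiff (0.18 N m, 2.6 N at the knob) and stays where it is left.
- support_top (a point): Middle of the top face of the yellow and black support bar (44 x 240 mm) of the lift, 110 mm from the shaft's axis towards the saw. It starts 7 to 20 mm below the saw's bed and rises straight up.
- bed_edge (a point): Point on the flat top of the saw's aluminium bed (300 x 380 mm), 5 mm in from the middle of the edge that faces the support bar. The support is level when support_top has the same height as this point. The saw and the lift's frame are fixed to the counter.
- tape: Bystander: yellow tape measure, 62 x 40 x 56 mm, standing near the crank's hub on the side away from the arm; origin under its centre.
- driver: Bystander: screwdriver lying on the counter; origin under its middle.
- jar: Bystander: white jar, 64 mm across, 75 mm tall; origin under its centre.
- spanner: Bystander: spanner lying on the counter; origin under its middle.
- carton: Bystander: small green carton, 110 x 75 x 45 mm; origin under its centre.
- pencil: Bystander: flat red carpenter's pencil, 160 x 14 x 8 mm; origin under its middle.
Mind the look-alikes: they are no part of the job. What is shaped like the crank but orange or purple is not meant.

How it is judged:
By the outcome, as a careful person would: the job done as asked, in the order asked, and still so for the second after the job is handed in, with the robot touching nothing.
It also fails if it takes over 72 s, if anything falls off the work surface, if the arm or the gripper's body presses on something with over 40 N, if the wrist force passes 120 N, or if a joint passes its speed limit or range.

ROBOT

A 6-joint arm with a two-finger parallel gripper is mounted at the origin on the work surface. World frame = base frame: x ahead of the robot, y to its left, z up, the work surface at z = 0. Lengths are in m, angles in rad, forces in N, time in s.
With the tool pointing down it reaches from about 0.325 to 0.775 m from the base axis. Payload 9.3 kg.
Tool frame: the origin (TCP) lies at the very end of the fingers, on their centre line; the grasp point (between the pads) lies 19 mm behind it; z points along the fingers, y is the direction in which the jaws open and shut (so a half turn about z gives the same grasp; the last joint's range is limited). The gripper opens to 85 mm and grips with 20 to 120 N. Pads are 22 mm wide; open, the fingers measure 114 mm over their backs; the gripper's body (76 mm by 85 mm) begins 54 mm behind the grasp point. The pads swing forward as they close: fully open they stand 13 mm farther back than shut.
Start: joints at [1.09, 0.259, 0.021, 1.334, 0, 1.418], TCP at [0.177, 0.521, 0.231] pointing down, gripper open.
Joint ranges: [-3.04, 3.04], [-0.91, 1.82], [-1.04, 1.36], [-1.92, 1.95], [-1.52, 1.45], [-3.14, 3.14]. Speed limits (rad/s): [2.22, 2.22, 2.79, 3.14, 3.14, 3.14].

INTERFACE

Orientations are given as a unit quaternion [w, x, y, z].
In Python, from station import read_state, capture, camera_info, sign_off gives the robot as it stands. The module is installed in compiled form; this text tells all that it offers.
- The arm moves only by the tool drive_tool, never from a script. Its argument "increments" is text: rows parted by semicolons, each of 7 numbers parted by spaces: the shift along the tool's x, y, z as a fraction of full scale, then the turn, a rotation vector about the tool's x, y, z as a fraction of full scale, then the closure, from 0 (fully open) to 1 (shut). In form: tx ty tz rx ry rz grip; .... A call has 1 to 20 rows; each row shifts and turns the pose as measured when the row begins, along the tool's axes as they then stand; what a row does not reach is not made up. Full scale, the value 1, is 50 mm for a shift and 6 degrees for a turn. A row lasts 1/10 s, in which the tool goes at most 50 mm and 8.59 degrees, less where a joint would pass 70% of its speed; a pose out of reach is approached as far as the arm can. A call with a number of a shift or a turn outside -1 to 1 is refused whole. A call with a gripper value outside its range is refused whole. The fingers move at their own pace and stop on an object; "newtons" is the grip in N (left out, the last holds). Time passes only in rows, so rows that do not move let the fingers close. It gives the time, the measured TCP pose, the force and the opening at its end, in the units of the state.
- read_state(): the state, without advancing time (a new reading comes with each control period).
- capture(name): name is "scene" or "top" or "wrist"; returns the picture (384x512x3 uint8, blue, green, red); there is no depth.
- camera_info(name): a dict with "fx", "fy", "cx", "cy" (pixels), "position" and "attitude" of the camera in the world; the wrist camera has in their place "tool_from_camera" (4x4, takes a point from camera to tool coordinates, whose origin is the TCP and whose axes are the flange's). Camera axes: x right, y up, looking along -z (the intrinsics and any distortion apply to the point x, -y, -z); pixel columns grow to the right and rows downward; lengths in m; the calibration is good to about 2 mm. A picture is of the moment at which its call begins: read the wrist's pose just before it. camera_info takes no time and is no camera call.
- sign_off(): hands the job in, once; it reports no verdict.
The state is a dict: "time_s": time; "q": joint angles; "joint_velocities": joint speeds; "effort": joint torques, N m; "ee_pos": TCP position; "eef_rot": TCP orientation; "ft_force": force on the tool from outside, world axes, zero at the start; "torque": the same for the moment, N m; "finger_gap": finger opening in m.
Only numpy, scipy, OpenCV 4.12 (cv2) and the standard library are available. Lean on these libraries where they do the work, as an engineer would, in place of code of your own. Each camera call takes 0.05 s, during which the arm holds its last target. There are 200 camera calls.

## Working session

There is one attempt and no reset: what is moved stays moved. The work goes in short steps, Python scripts to look and compute and a tool call to move; the robot and the scene stay as the last step left them, time stands still between calls to the robot, and variables do not carry over. Pictures are saved under pics/ and viewed, about 8 in all and at most 12, crops included, and the job is handed in when it is done.

Besides the shell and the picture viewer there is one more tool, called after "Request:" by a JSON object that holds its "api" and its "payload", one argument or row to a line. drive_tool: Moves the arm, as the interface text tells. Shift numbers are shares of 50 mm and turn numbers shares of 6 degrees, none past 1 either way. Its arguments: {"type":"object","properties":{"increments":{"type":"string"},"newtons":{"type":"number"}},"required":["increments"]}

```bash
mkdir -p pics; cat > h.py <<'E'
import numpy as np, cv2
from station import *
from scipy.spatial.transform import Rotation as R
def rot(q): return R.from_quat([q[1],q[2],q[3],q[0]]).as_matrix()
def cam(n,s=None):
    i=camera_info(n)
    if 'tool_from_camera' in i:
        s=s or read_state(); T=np.eye(4); T[:3,:3]=rot(s['eef_rot']); T[:3,3]=s['ee_pos']
        T=T@np.array(i['tool_from_camera']); return i,T[:3,:3],T[:3,3]
    a=np.array(i['attitude']); A=rot(a) if a.size==4 else a.reshape(3,3)
    return i,A,np.array(i['position'])
def pix2z(n,u,v,z,s=None):
    i,A,p=cam(n,s); d=A@np.array([(u-i['cx'])/i['fx'],-(v-i['cy'])/i['fy'],-1]); return p+d*(z-p[2])/d[2]
def proj(n,P,s=None):
    i,A,p=cam(n,s); c=A.T@(np.array(P)-p); return i['cx']+i['fx']*c[0]/-c[2], i['cy']-i['fy']*c[1]/-c[2]
E
python3 - <<'E'
from h import *
for n in('scene','top','wrist'): print(n,camera_info(n))
a=capture('top');b=capture('scene')
cv2.imwrite('pics/top.png',a);cv2.imwrite('pics/scene.png',b)
cv2.imwrite('pics/top2.png',cv2.resize(a,(800,600),interpolation=2))
cv2.imwrite('pics/scene2.png',cv2.resize(b,(800,600),interpolation=2))
print(read_state())
E
```

```text
scene {'fx': 370.08441914957507, 'fy': 370.08441914957507, 'cx': 256.3582566107266, 'cy': 200.00665779646616, 'position': array([1.26977601, 0.50892341, 0.90009152]), 'attitude': array([0.42736716, 0.17915567, 0.35364183, 0.8125257 ])}
top {'fx': 375.5172515219261, 'fy': 375.5172515219261, 'cx': 256.7579528018605, 'cy': 188.30407415933527, 'position': array([0.50764682, 0.02058899, 1.11244297]), 'attitude': array([ 0.71475483,  0.02550889, -0.02666779, -0.69840079])}
wrist {'fx': 342.40398091274915, 'fy': 342.40398091274915, 'cx': 253.83990331583882, 'cy': 196.18746224836033, 'tool_from_camera': array([[-4.67149153e-04,  9.48564448e-01,  3.16583749e-01,
         8.13230915e-02],
       [ 9.99999752e-01,  2.76214996e-04,  6.47984342e-04,
        -9.14731219e-04],
       [ 5.27209731e-04,  3.16583973e-01, -9.48564342e-01,
        -1.42557309e-01],
       [ 0.00000000e+00,  0.00000000e+00,  0.00000000e+00,
         1.00000000e+00]])}
{'time_s': 0.1, 'q': array([1.09039767e+00, 2.59141165e-01, 2.08464925e-02, 1.33370312e+00,
       1.64466295e-05, 1.41823330e+00]), 'joint_velocities': array([ 0.00036584, -0.00084434,  0.00382024,  0.00066387, -0.00105659,
        0.00038537]), 'effort': array([ 4.21404635e-03, -5.56692052e+01,  3.45072949e+01,  1.16213769e-02,
       -2.01166768e-04, -2.26492335e-05]), 'ee_pos': array([0.176962  , 0.52049256, 0.23072724]), 'eef_rot': array([-1.94777612e-04,  1.63184722e-01,  9.86595350e-01, -5.68339552e-04]), 'ft_force': array([-1.23114717,  0.54369412,  0.68879782]), 'torque': array([ 0.00949367,  0.00755347, -0.02086595]), 'finger_gap': 0.08521661375621546}
```

View pics/top2.png

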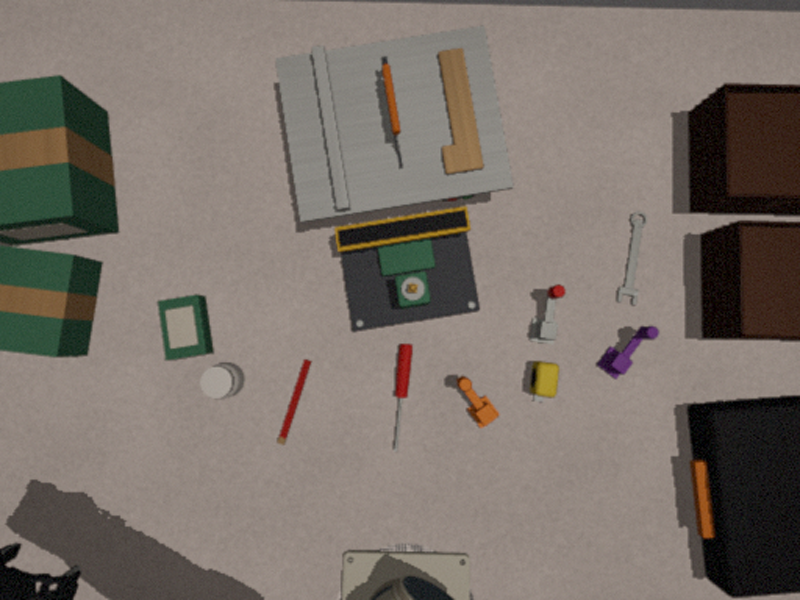

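View pics/scene2.png

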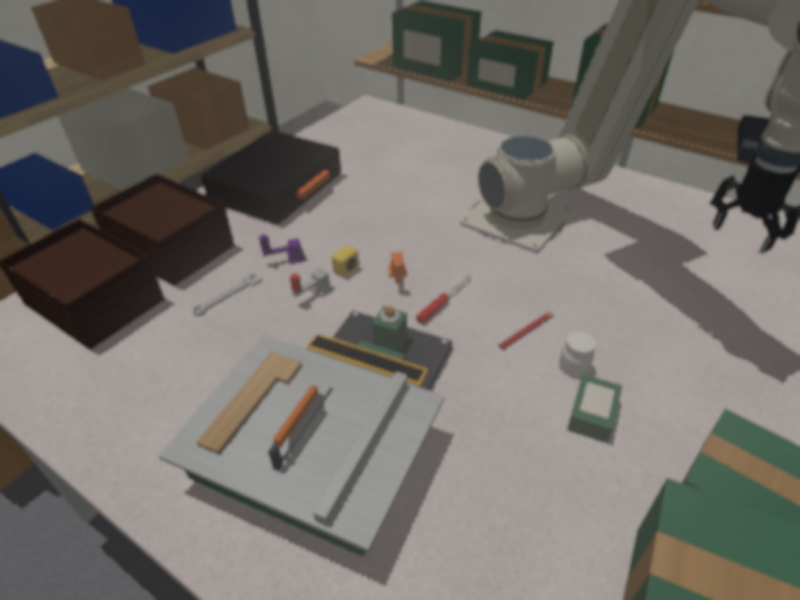

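The top view shows three crank-shaped things (800x600 pixels): steel with a red knob, hub (547,329) and knob (557,292); orange at (485,410); purple at (615,362). The steel one fits the description. The shaft is at (412,289) and the tape at (545,380). I'll confirm in an enlarged crop.

```bash
python3 - <<'E'
from h import *
a=cv2.imread('pics/top.png')
c1=cv2.resize(a[170:270,320:420],(400,400),interpolation=2)   # crank, x4
c2=cv2.resize(a[130:230,200:300],(400,400),interpolation=2)   # lift
cv2.imwrite('pics/c1.png',cv2.convertScaleAbs(np.hstack([c1,c2]),alpha=1.5))
k=.64
print('hub',pix2z('top',548*k,328*k,.05),'knob',pix2z('top',557*k,292*k,.084),'shaft',pix2z('top',412*k,289*k,.12),'tape',pix2z('top',546*k,380*k,.056))
for uv in((338,238),(467,222)): print('bar',pix2z('top',uv[0]*k,uv[1]*k,.1))
E
```

```text
hub [ 0.53113702 -0.24719488  0.05      ] knob [ 0.59399759 -0.25417336  0.084     ] shaft [0.59035878 0.00166129 0.12      ] tape [ 0.43811274 -0.24253362  0.056     ]
bar [0.67815491 0.13210098 0.1       ]
bar [ 0.71165223 -0.09221574  0.1       ]
```

View pics/c1.png

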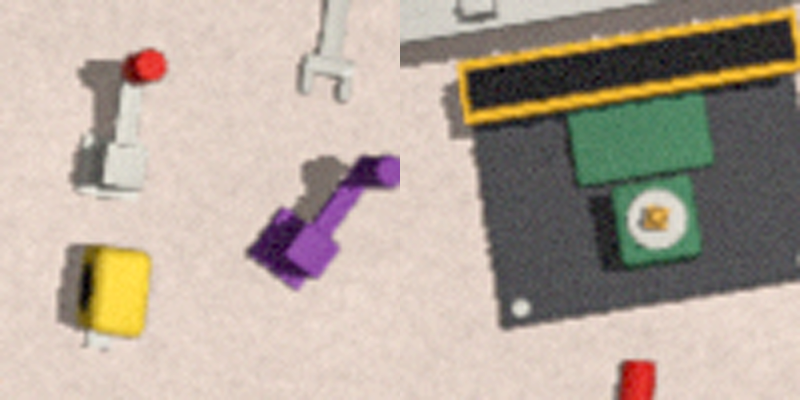

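The crop confirms it: grey steel hub and red knob at crop (124,165) and (148,66), with the purple look-alike separate. The lift shows a white collar and brass square at (656,218). Moving to a hover over the crank.

Request:
{"api": "drive_tool", "payload": {
  "increments": "0 0 0 0 0 -0.7 0; 0 0 0 0 0 -0.7 0; 0 0 0 0 0 -0.7 0; -0.48 -0.8 0 0 0 0 0; -0.48 -0.8 0 0 0 0 0; -0.48 -0.8 0 0 0 0 0; -0.48 -0.8 0 0 0 0 0; -0.48 -0.8 0 0 0 0 0; -0.48 -0.8 0 0 0 0 0; -0.48 -0.8 0 0 0 0 0; -0.48 -0.8 0 0 0 0 0; -0.48 -0.8 0 0 0 0 0; -0.48 -0.8 0 0 0 0 0; -0.48 -0.8 0 0 0 0 0; -0.48 -0.8 0 0 0 0 0; -0.48 -0.8 0 0 0 0 0; -0.48 -0.8 0 0 0 0 0; -0.48 -0.8 0 0 0 0 0; -0.48 -0.8 0 0 0 0 0; 0 0 0 0 0 0 0"
}}

```text
time_s: 2.1
ee_pos: [0.5049, -0.1814, 0.2264]
eef_rot: [-0.002, 0.047, 0.999, -0.003]
ft_force: [-0.2, -0.1, 0.7]
finger_gap: 0.0857
```

Request:
{"api": "drive_tool", "payload": {
  "increments": "-0.32 -0.64 0.26 0 0 0.1 0; -0.32 -0.64 0.26 0 0 0 0; 0 0 0 0 0 0 0; 0 0 0 0 0 0 0"
}}

```text
time_s: 2.5
ee_pos: [0.5305, -0.2513, 0.1978]
eef_rot: [-0.004, 0.053, 0.999, -0.002]
ft_force: [-0.3, 1.2, 0.2]
finger_gap: 0.0853
```

```bash
cat >> h.py <<'E'
def yaw(s): M=rot(s['eef_rot']); return np.degrees(np.arctan2(M[1,0],M[0,0]))
def plan(P,yw=None):
    s=read_state(); M=rot(s['eef_rot']); d=M.T@(np.array(P)-s['ee_pos'])/.05
    print('shift total',d.round(2),'rz total',None if yw is None else round(-(((yw-yaw(s)+180)%360)-180)/6,2))
def snap(n,f,box=None,k=1.5,al=1.4):
    s=read_state(); a=capture(n); cv2.imwrite(f'pics/{f}_raw.png',a)
    if box: a=a[box[1]:box[3],box[0]:box[2]]
    cv2.imwrite(f'pics/{f}.png',cv2.convertScaleAbs(cv2.resize(a,None,fx=k,fy=k,interpolation=2),alpha=al))
    np.save(f'pics/{f}.npy',np.r_[s['ee_pos'],s['eef_rot']]); print(s['time_s'],s['ee_pos'],yaw(s),s['ft_force'])
def st(f):
    a=np.load(f'pics/{f}.npy'); return dict(ee_pos=a[:3],eef_rot=a[3:])
E
python3 - <<'E'
from h import *
snap('wrist','w1')
E
```

```text
2.5 [ 0.53048108 -0.25126167  0.19782633] 173.89584905797187 [-0.33865733  1.21656871  0.17015869]
```

View pics/w1.png

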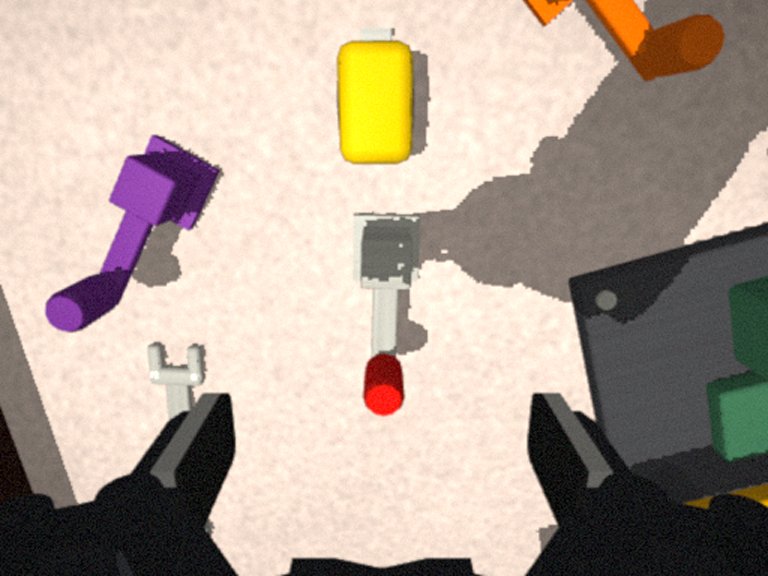

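The wrist view shows the tape at (375,100), the hub near (390,250), the knob top at (384,400), and the arm running straight down the picture. I need an enlarged crop of the hub.

```bash
python3 - <<'E'
from h import *
a=cv2.imread('pics/w1_raw.png')[135:285,210:310]
cv2.imwrite('pics/c2.png',cv2.convertScaleAbs(cv2.resize(a,None,fx=4,fy=4,interpolation=2),alpha=1.3))
s=st('w1')
# model predictions for hypothesised hub xy, yaw
for P in((.531,-.247),):
  for yw in (-6,): 
    c,q=np.cos(np.radians(yw)),np.sin(np.radians(yw))
    for nm,l in dict(top=[(15,15,50),(15,-15,50),(-15,15,50),(-15,-15,50)],fl=[(-22,22,8),(-22,-22,8)],knob=[(70,0,84)]).items():
      for p in l:
        w=np.array([P[0]+(c*p[0]-q*p[1])/1e3,P[1]+(q*p[0]+c*p[1])/1e3,p[2]/1e3]); u,v=proj('wrist',w,s); print(nm,p,round(4*(u-210)),round(4*(v-135)))
E
```

```text
top (15, 15, 50) 269 248
top (15, -15, 50) 135 248
top (-15, 15, 50) 272 117
top (-15, -15, 50) 133 117
fl (-22, 22, 8) 290 51
fl (-22, -22, 8) 110 51
knob (70, 0, 84) 203 544
```

View pics/c2.png

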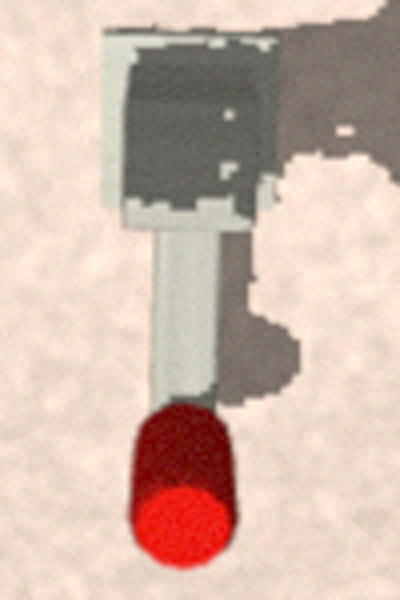

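```bash
python3 - <<'E'
from h import *
from scipy.optimize import least_squares
s=st('w1')
M=[(15,15,50),(15,-15,50),(-22,22,8),(-22,-22,8),(70,0,84)]
O=[(255,231),(122,231),(279,33),(102,30),(184,525)]
def f(x):
  c,q=np.cos(x[2]),np.sin(x[2]); r=[]
  for p,o in zip(M,O):
    u,v=proj('wrist',[x[0]+(c*p[0]-q*p[1])/1e3,x[1]+(q*p[0]+c*p[1])/1e3,p[2]/1e3],s); r+=[4*(u-210)-o[0],4*(v-135)-o[1]]
  return r
r=least_squares(f,[.527,-.25,-.11],x_scale=[.01,.01,.1]); print(r.x,np.degrees(r.x[2]),np.round(r.fun,1))
plan([r.x[0],r.x[1],.014],180+np.degrees(r.x[2]))
E
```

```text
[ 0.52629744 -0.24929049 -0.12264181] -7.026858244833263 [ 0.8 -0.5 -1.  -2.7  1.8  1.3 -2.   1.3  0.4  0.7]
shift total [0.06 0.04 3.67] rz total 0.16
```

Request:
{"api": "drive_tool", "payload": {
  "increments": "0.06 0.04 0.5 0 0 0.16 0; 0 0 0.6 0 0 0 0; 0 0 0.6 0 0 0 0; 0 0 0.6 0 0 0 0; 0 0 0.5 0 0 0 0; 0 0 0.4 0 0 0 0; 0 0 0.2 0 0 0 0; 0 0 0 0 0 0 0",
  "newtons": 50
}}

```text
time_s: 3.35
ee_pos: [0.5268, -0.2415, 0.0283]
eef_rot: [-0.0, 0.058, 0.998, -0.003]
ft_force: [-0.3, 0.6, 0.6]
finger_gap: 0.0856
```

```bash
python3 - <<'E'
from h import *
plan([.5263,-.2493,.014],172.97)
E
```

```text
shift total [-0.01 -0.16  0.29] rz total 0.07
```

Request:
{"api": "drive_tool", "payload": {
  "increments": "0 -0.16 0.15 0 0 0.07 0; 0 0 0.14 0 0 0 0; 0 0 0 0 0 0 0"
}}

```text
time_s: 3.65
ee_pos: [0.5271, -0.2503, 0.0157]
eef_rot: [0.002, 0.061, 0.998, -0.004]
ft_force: [0.5, -0.3, -0.3]
finger_gap: 0.0856
```

```bash
python3 - <<'E'
from h import *
plan([.5263,-.2493,.014],172.97)
E
```

```text
shift total [0.02 0.02 0.03] rz total 0.0
```

Request:
{"api": "drive_tool", "payload": {
  "increments": "0 0.02 0.02 0 0 0 0.3; 0 0 0 0 0 0 0.5; 0 0 0 0 0 0 0.6; 0 0 0 0 0 0 0.7; 0 0 0 0 0 0 0.8; 0 0 0 0 0 0 1; 0 0 0 0 0 0 1; 0 0 0 0 0 0 1; 0 0 0 0 0 0 1",
  "newtons": 60
}}

```text
time_s: 4.55
ee_pos: [0.5279, -0.2498, 0.0161]
eef_rot: [0.003, 0.061, 0.998, -0.005]
ft_force: [0.6, 0.1, 0.5]
finger_gap: 0.0293
```

Request:
{"api": "drive_tool", "payload": {
  "increments": "0 0 -0.2 0 0 0 1; 0 0 -0.5 0 0 0 1; 0 0 -0.8 0 0 0 1; 0 0 -0.8 0 0 0 1; 0 0 -0.8 0 0 0 1; 0 0 -0.8 0 0 0 1; 0 0 -0.5 0 0 0 1; -0.2 0.7 0 0 0 0 1; -0.2 0.7 0 0 0 0 1; -0.2 0.7 0 0 0 0 1; -0.2 0.7 0 0 0 0 1; -0.1 0.4 0 0 0 0 1; 0 0 0 0 0 0 1; 0 0 0 0 0 0 1; 0 0 0 0 0 0 1"
}}

```text
time_s: 6.05
ee_pos: [0.5883, -0.0874, 0.2486]
eef_rot: [-0.001, 0.063, 0.998, -0.003]
ft_force: [-0.3, -0.1, -4.3]
finger_gap: 0.0289
```

```bash
python3 - <<'E'
from h import *
snap('wrist','w2')
M=rot(read_state()['eef_rot']); print(M.round(4))
print(proj('wrist',[.59,.0017,.12]))
E
```

```text
6.05 [ 0.58829072 -0.08743164  0.24857425] 172.83241484311094 [-0.34348123 -0.06292967 -4.2789445 ]
[[-0.9921  0.1252 -0.0024]
 [ 0.1252  0.9921 -0.0059]
 [ 0.0016 -0.0061 -1.    ]]
(np.float64(365.0446126646155), np.float64(175.22959704643233))
```

View pics/w2.png

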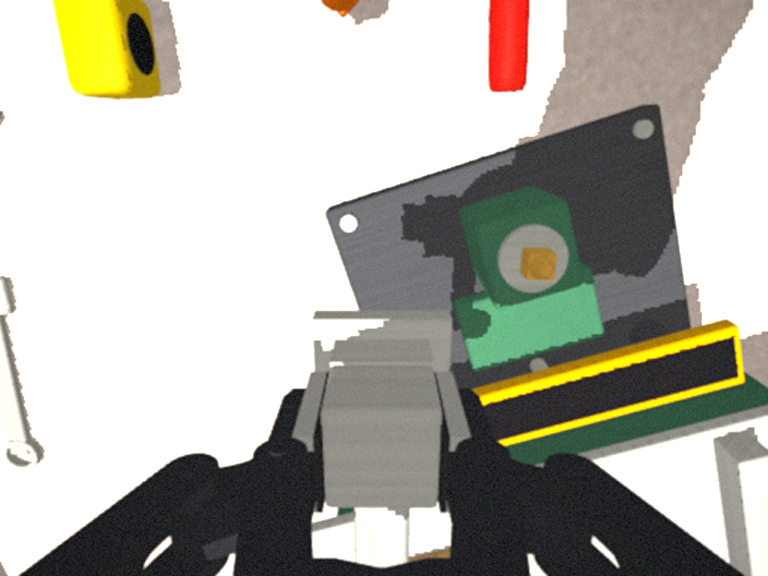

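The crank hangs straight in the jaws. The collar is at (533,259) and the brass square at (538,263). One enlarged crop should give the square's angle.

```bash
python3 - <<'E'
from h import *
a=cv2.imread('pics/w2_raw.png')[140:215,310:410]
cv2.imwrite('pics/c3.png',cv2.convertScaleAbs(cv2.resize(a,None,fx=8,fy=8,interpolation=2),alpha=1.2))
s=st('w2'); print(pix2z('wrist',533/1.5,258.5/1.5,.1,s))
E
```

```text
[ 5.92413161e-01 -5.46156771e-04  1.00000000e-01]
```

View pics/c3.png

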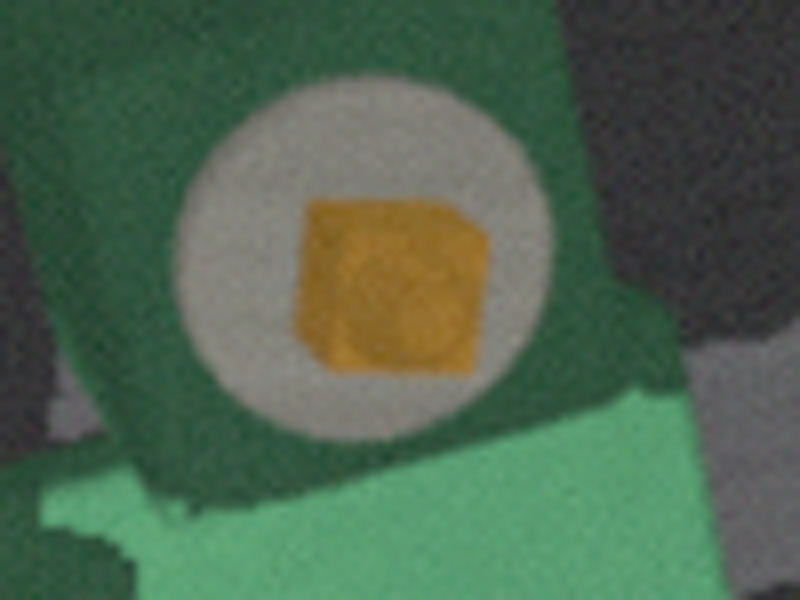

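```bash
python3 - <<'E'
from h import *
from scipy.optimize import least_squares
s=st('w2')
f=lambda u,v,z: pix2z('wrist',310+u/8,140+v/8,z,s)[:2]
C=f(364,258,.1); print('collar',C)
B=[f(307,202,.1),f(450,205,.1),f(297,335,.1)]; T=[f(489,236,.116),f(474,375,.116),f(335,372,.116)]
for n,p,q in(('B',B[0],B[1]),('B',B[0],B[2]),('T',T[0],T[1]),('T',T[1],T[2])):
  d=q-p; print(n,np.hypot(*d)*1e3,np.degrees(np.arctan2(d[1],d[0]))%90)
print('centres',(B[1]+B[2])/2,(T[0]+T[2])/2)
# hub check from w2: top edge corners
for z,pts in((.2486-.0161+.05,((325,505),(437,507))),): print([pix2z('wrist',u/1.5,v/1.5,z,s) for u,v in pts])
E
```

```text
collar [ 5.9235583e-01 -3.9941095e-04]
B 15.528257733144734 81.6664213633443
B 15.006650783219017 83.57592781101432
T 14.945171643263311 82.96724715618362
T 14.555340738041519 81.63064152554992
centres [5.93890959e-01 5.18797009e-04] [5.93304802e-01 8.25958164e-05]
[array([ 0.59852962, -0.10405557,  0.2825    ]), array([ 0.60261576, -0.0753916 ,  0.2825    ])]
```

Request:
{"api": "drive_tool", "payload": {
  "increments": "0 0.6 0 0 0 0 1; 0 0.6 0 0 0 0 1; 0 0.5 0 0 0 0 1; 0 0 0.4 0 0 0 1; 0 0 0.5 0 0 0 1; 0 0 0.5 0 0 0 1; 0 0 0 0 0 0 1; 0 0 0 0 0 0 1"
}}

```text
time_s: 6.9
ee_pos: [0.5982, -0.0097, 0.178]
eef_rot: [-0.0, 0.069, 0.998, -0.004]
ft_force: [0.6, -0.7, -3.1]
finger_gap: 0.0296
```

```bash
python3 - <<'E'
from h import *
s=read_state(); print(s['ee_pos'],yaw(s),s['ft_force']); plan([.595,-.0003,.145],172.5)
E
```

```text
[ 0.59824863 -0.00967323  0.17796778] 172.0991189994735 [ 0.552185   -0.73348669 -3.05107738]
shift total [0.09 0.18 0.66] rz total -0.07
```

Request:
{"api": "drive_tool", "payload": {
  "increments": "0.09 0.18 0.2 0 0 -0.07 1; 0 0 0.3 0 0 0 1; 0 0 0.1 0 0 0 1; 0 0 0 0 0 0 1; 0 0 0 0 0 0 1"
}}

```text
time_s: 7.4
ee_pos: [0.5961, -0.0002, 0.1509]
eef_rot: [0.003, 0.066, 0.998, -0.004]
ft_force: [0.7, 0.3, -4.3]
finger_gap: 0.029
```

```bash
python3 - <<'E'
from h import *
s=read_state(); print(s['ee_pos'],yaw(s),s['ft_force']); plan([.595,-.0003,.116],172.5)
E
```

```text
[ 5.96114463e-01 -1.67771051e-04  1.50892315e-01] 172.47456263523 [ 0.65963088  0.29057732 -4.25410488]
shift total [ 0.03 -0.    0.7 ] rz total -0.0
```

Request:
{"api": "drive_tool", "payload": {
  "increments": "0.02 0 0.06 0 0 0 1; 0 0 0.06 0 0 0 1; 0 0 0.06 0 0 0 1; 0 0 0.06 0 0 0 1; 0 0 0.05 0 0 0 1; 0 0 0.05 0 0 0 1; 0 0 0.05 0 0 0 1"
}}

```text
time_s: 8.1
ee_pos: [0.596, -0.0002, 0.1317]
eef_rot: [0.004, 0.066, 0.998, -0.004]
ft_force: [-2.1, 0.9, 8.5]
finger_gap: 0.0295
```

Request:
{"api": "drive_tool", "payload": {
  "increments": "0.02 0 0 0 0 0 1; 0.01 0 0.02 0 0 0 1; 0.01 0 0.02 0 0 0 1"
}}

```text
time_s: 8.4
ee_pos: [0.5943, -0.0001, 0.1297]
eef_rot: [0.005, 0.066, 0.998, -0.004]
ft_force: [-0.6, 0.6, -3.8]
finger_gap: 0.0297
```

Request:
{"api": "drive_tool", "payload": {
  "increments": "0 0 0.04 0 0 0 1; 0 0 0.04 0 0 0 1; 0 0 0.04 0 0 0 1; 0 0 0.04 0 0 0 1; 0 0 0.04 0 0 0 1"
}}

```text
time_s: 8.9
ee_pos: [0.5939, -0.0001, 0.1185]
eef_rot: [0.004, 0.066, 0.998, -0.004]
ft_force: [1.0, -0.5, -3.3]
finger_gap: 0.0289
```

Request:
{"api": "drive_tool", "payload": {
  "increments": "0 0 0.03 0 0 0 1; 0 0 0.03 0 0 0 1; 0 0 0.02 0 0 0 1"
}}

```text
time_s: 9.2
ee_pos: [0.5941, -0.0001, 0.116]
eef_rot: [0.005, 0.066, 0.998, -0.004]
ft_force: [-4.9, -0.3, 8.8]
finger_gap: 0.0293
```

The crank dropped the full 16 mm, with the underside at about 0.100. Releasing and backing up to look.

Request:
{"api": "drive_tool", "payload": {
  "increments": "0 0 -0.01 0 0 0 0.7; 0 0 0 0 0 0 0.3; 0 0 0 0 0 0 0; 0 0 0 0 0 0 0; 0 0 0 0 0 0 0; 0 0 -0.3 0 0 0 0; 0 0 -0.6 0 0 0 0; 0 0 -0.8 0 0 0 0; 0 0 -0.8 0 0 0 0; 0 0 -0.3 0 0 0 0; 0 0 0 0 0 0 0; 0 0 0 0 0 0 0"
}}

```text
time_s: 10.4
ee_pos: [0.593, 0.001, 0.2615]
eef_rot: [0.006, 0.066, 0.998, -0.004]
ft_force: [-0.6, 0.3, -1.1]
finger_gap: 0.0852
```

```bash
python3 - <<'E'
from h import *
snap('wrist','w3',al=0.85)
E
```

```text
10.4 [0.59299143 0.00100536 0.26153844] 172.47124732208815 [-0.61860545  0.27445442 -1.11535075]
```

View pics/w3.png

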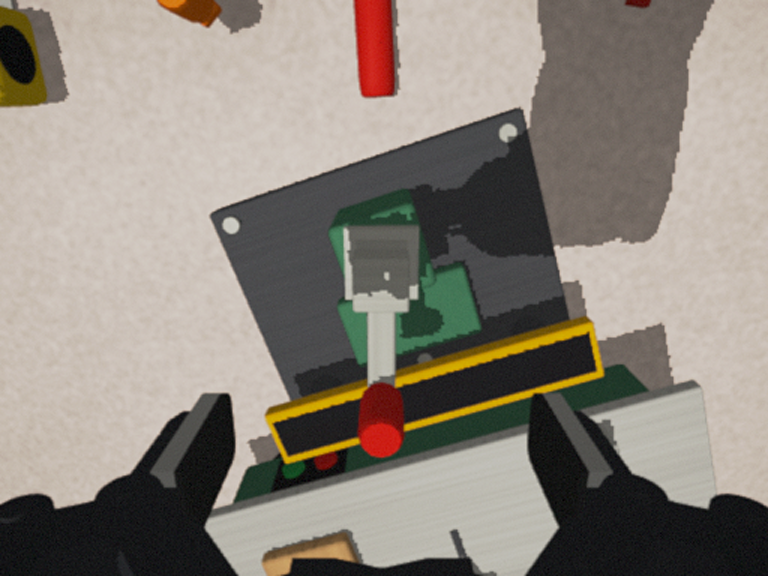

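The crank is seated: hub flange on the collar, arm pointing out over the bar, knob at (382,440). The bar is clearly below the bed. Now two more views to triangulate heights.

Request:
{"api": "drive_tool", "payload": {
  "increments": "-0.4 0.05 0 0 0 0 0; -0.5 0.05 0 0 0 0 0; -0.5 0.05 0 0 0 0 0; -0.5 0.05 0 0 0 0 0; -0.5 0.05 0 0 0 0 0; -0.2 0.05 0 0 0 0 0; 0 0 0 0 0 0 0; 0 0 0 0 0 0 0; 0 0 0 0 0 0 0"
}}

```text
time_s: 11.35
ee_pos: [0.7246, -0.001, 0.2471]
eef_rot: [-0.005, 0.066, 0.998, -0.003]
ft_force: [0.6, -0.5, 0.3]
finger_gap: 0.0853
```

```bash
python3 - <<'E'
from h import *
snap('wrist','w4',al=0.85)
E
```

```text
11.35 [ 0.72455984 -0.0010382   0.24712335] 172.45328424670163 [ 0.62969414 -0.46542029  0.26205269]
```

Request:
{"api": "drive_tool", "payload": {
  "increments": "0.6 -0.05 0 0 -0.9 0 0; 0.6 -0.05 0 0 -0.9 0 0; 0.7 -0.05 -0.2 0 -0.9 0 0; 0.7 -0.05 -0.3 0 -0.9 0 0; 0.7 -0.05 -0.3 0 -0.9 0 0; 0.7 -0.05 -0.3 0 -0.9 0 0; 0.7 -0.05 -0.3 0 -0.4 0 0; 0.6 0 -0.3 0 0 0 0; 0 0 0 0 0 0 0; 0 0 0 0 0 0 0; 0 0 0 0 0 0 0"
}}

```text
time_s: 12.5
ee_pos: [0.4361, 0.0191, 0.2401]
eef_rot: [0.297, 0.062, 0.953, -0.024]
ft_force: [0.4, 0.5, -0.2]
finger_gap: 0.0855
```

```bash
python3 - <<'E'
from h import *
snap('wrist','w5',al=0.85)
s=read_state();print(s['eef_rot'],cam('wrist')[2],s['q'])
a=cv2.imread('pics/w4.png');b=cv2.imread('pics/w5.png')
cv2.imwrite('pics/w45.png',cv2.resize(np.vstack([a,b]),(400,600)))
for P in([.7,.1,.1],[.7,-.1,.1]): print(proj('wrist',P))
E
```

```text
12.5 [0.43612818 0.01907572 0.24012607] 172.72945227356124 [ 0.36461736  0.49750171 -0.22962621]
[ 0.29710553  0.06205797  0.95252763 -0.02383748] [0.28961102 0.03834189 0.31110122] [-0.15142603 -0.31135621 -0.68496721  0.59187482  0.0035884  -0.02018778]
(np.float64(344.30796924617533), np.float64(250.91202293562108))
(np.float64(194.71416018046116), np.float64(258.926804005682))
```

View pics/w45.png

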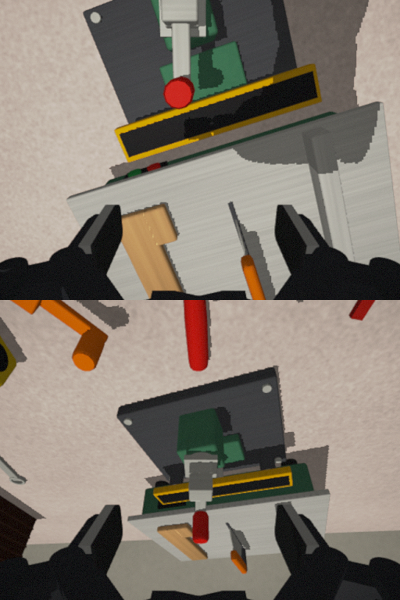

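```bash
cat > tiles.py <<'E'
from h import *
def tiles(spec,out):
    rows=[]
    for f,cs in spec:
        a=cv2.imread(f'pics/{f}_raw.png'); a=cv2.copyMakeBorder(a,40,40,40,40,cv2.BORDER_CONSTANT)
        rows.append(np.hstack([cv2.copyMakeBorder(cv2.resize(a[y+40-30:y+70,x+40-20:x+60],(200,300),interpolation=cv2.INTER_CUBIC)[:-1,:-1],0,1,0,1,cv2.BORDER_CONSTANT,value=(255,0,255)) for x,y in cs]))
    cv2.imwrite(out,cv2.convertScaleAbs(np.vstack(rows),alpha=1.2))
E
python3 - <<'E'
from tiles import *
tiles([('w4',[(156,186),(407,105),(87,256),(485,132)]),('w5',[(197,250),(372,230),(166,276),(420,244)])],'pics/t1.png')
E
```

```text
(no output)
```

View pics/t1.png

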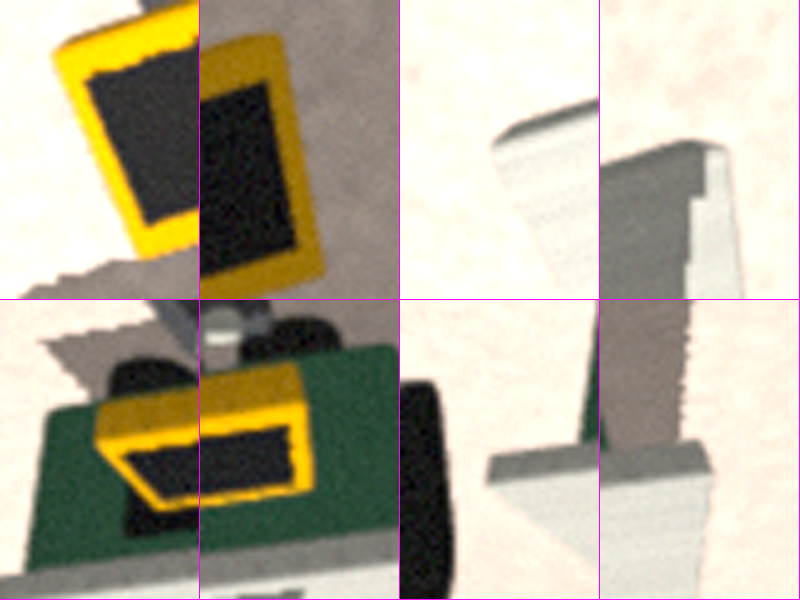

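The tiles give sharp corners of the bar's black inset and of the bed's near edge in both views. Triangulating.

```bash
cat > tri.py <<'E'
from h import *
def tri(obs):
    A=np.zeros((3,3));b=np.zeros(3);L=[]
    for f,u,v in obs:
        i,Rm,p=cam('wrist',st(f)); d=Rm@np.array([(u-i['cx'])/i['fx'],-(v-i['cy'])/i['fy'],-1]); d/=np.linalg.norm(d)
        Q=np.eye(3)-np.outer(d,d);A+=Q;b+=Q@p;L.append((Q,p))
    X=np.linalg.solve(A,b); return X,[round(1e3*np.linalg.norm(Q@(X-p)),2) for Q,p in L]
def t2p(c,t): return c[0]-20+t[0]/5, c[1]-30+t[1]/5   # tile px -> image px
E
python3 - <<'E'
from tri import *
C={'w4':[(156,186),(407,105),(87,256),(485,132)],'w5':[(197,250),(372,230),(166,276),(420,244)]}
T={'NL':(0,(88,80),(125,155)),'FL':(0,(147,223),(165,197)),'NR':(1,(67,83),(90,130)),'FR':(1,(97,246),(94,185)),'BL':(2,(93,147),(89,184)),'BR':(3,(125,149),(111,174))}
X={}
for k,(i,a,b) in T.items():
    X[k],e=tri([('w4',*t2p(C['w4'][i],a)),('w5',*t2p(C['w5'][i],b))]); print(k,X[k].round(4),e)
n=np.linalg.norm
print('len',n(X['NL']-X['NR']),n(X['FL']-X['FR']),n(X['NL']-X['FL']),n(X['NR']-X['FR']),'bed',n(X['BL']-X['BR']))
print('bar z',np.mean([X[k][2] for k in('NL','FL','NR','FR')]),'bed z',(X['BL'][2]+X['BR'][2])/2)
d=X['NR']-X['NL'];print('yaw',np.degrees(np.arctan2(d[0],-d[1])))
m=sum(X[k] for k in('NL','FL','NR','FR'))/4; y=np.arctan2(d[0],-d[1]); print('bar mid',m,'axis',m[:2]-.11*np.array([np.cos(y),np.sin(y)]))
E
```

```text
NL [ 0.708 -0.094  0.084] [np.float64(0.43), np.float64(0.43)]
FL [ 0.737  -0.0895  0.0829] [np.float64(0.38), np.float64(0.38)]
NR [0.6662 0.1306 0.0848] [np.float64(0.37), np.float64(0.37)]
FR [0.6944 0.1356 0.0846] [np.float64(0.15), np.float64(0.15)]
BL [ 0.7764 -0.1715  0.0991] [np.float64(0.23), np.float64(0.23)]
BR [0.7076 0.199  0.0988] [np.float64(0.07), np.float64(0.07)]
len 0.22843740895833556 0.22903840057063193 0.029397346567831724 0.02869730402546107 bed 0.37679801016848385
bar z 0.08405221317821686 bed z 0.09890933939828875
yaw -169.44409849676208
bar mid [0.7014007  0.02066019 0.08405221] axis [0.80953913 0.04081161]
```

Request:
{"api": "drive_tool", "payload": {
  "increments": "0 0 -0.3 0 0.95 0 0; 0 0 -0.2 0 0.95 0 0; 0 0 0 0 0.95 0 0; 0 0 0 0 0.95 0 0; 0 0 0 0 0.95 0 0; 0 0 0 0 0.95 0 0; 0 0 0 0 0 0 0; 0 0 0 0 0 0 0"
}}

```text
time_s: 13.35
ee_pos: [0.4301, 0.0197, 0.2586]
eef_rot: [-0.009, 0.067, 0.998, -0.004]
ft_force: [-0.2, -0.1, -0.4]
finger_gap: 0.0852
```

```bash
python3 - <<'E'
from h import *
plan([.6624,-.0086,.26],172.5); s=read_state(); print(s['ee_pos'])
M=rot(s['eef_rot']); print(M.round(4)); down=np.array([0,0,-1.]); w=np.cross(M[:,2],down); print('fix rot tool units',(np.degrees(M.T@w)/6).round(2))
E
```

```text
shift total [-4.68  0.06 -0.11] rz total -0.03
[0.43014393 0.01972161 0.25861493]
[[-0.9909  0.133  -0.0192]
 [ 0.1331  0.9911 -0.0062]
 [ 0.0182 -0.0087 -0.9998]]
fix rot tool units [-0.08 -0.17  0.  ]
```

Request:
{"api": "drive_tool", "payload": {
  "increments": "-0.5 0 0 -0.08 -0.17 0 0; -0.9 0.01 0 0 0 0 0; -0.9 0.01 0 0 0 0 0; -0.9 0.01 0 0 0 0 0; -0.9 0.01 0 0 0 0 0; -0.5 0.01 0 0 0 0 0; 0 0 0 0 0 0 0; 0 0 0 0 0 0 0"
}}

```text
time_s: 14.15
ee_pos: [0.6653, -0.0083, 0.2614]
eef_rot: [0.01, 0.066, 0.998, -0.001]
ft_force: [0.5, 0.1, 0.3]
finger_gap: 0.0854
```

```bash
cat >> h.py <<'E'
def status(P,yw):
    plan(P,yw); s=read_state(); M=rot(s['eef_rot']); w=np.cross(M[:,2],[0,0,-1.]); print(s['ee_pos'].round(4),'fix rot',(np.degrees(M.T@w)/6).round(2))
E
python3 -c "
from h import *
status([.6624,-.0086,.15],172.5)"
```

```text
shift total [ 0.1  -0.01  2.23] rz total -0.01
[ 0.6653 -0.0083  0.2614] fix rot [-0.   0.2  0. ]
```

Request:
{"api": "drive_tool", "payload": {
  "increments": "0.04 0 0.4 0 0.2 0 0; 0 0 0.5 0 0 0 0; 0 0 0.5 0 0 0 0; 0 0 0.5 0 0 0 0; 0 0 0.2 0 0 0 0; 0 0 0 0 0 0 0.3; 0 0 0 0 0 0 0.5",
  "newtons": 25
}}

```text
time_s: 14.85
ee_pos: [0.6564, -0.0065, 0.1541]
eef_rot: [0.001, 0.065, 0.998, -0.0]
ft_force: [0.1, -0.8, 0.6]
finger_gap: 0.0589
```

```bash
python3 -c "
from h import *
status([.6624,-.0086,.15],172.5)"
```

```text
shift total [-0.12 -0.03  0.08] rz total -0.0
[ 0.6564 -0.0065  0.1541] fix rot [-0.    0.02  0.  ]
```

Request:
{"api": "drive_tool", "payload": {
  "increments": "-0.12 -0.03 0.08 0 0 0 0.6; 0 0 0 0 0 0 0.7; 0 0 0 0 0 0 0.8; 0 0 0 0 0 0 0.9; 0 0 0 0 0 0 1; 0 0 0 0 0 0 1; 0 0 0 0 0 0 1",
  "newtons": 25
}}

```text
time_s: 15.55
ee_pos: [0.6634, -0.0091, 0.1528]
eef_rot: [0.003, 0.065, 0.998, -0.0]
ft_force: [-0.2, -0.7, -1.1]
finger_gap: 0.023
```

```bash
cat >> h.py <<'E'
AX=np.array([.593,.0005])
def orbit(step,n,r=.07,ax=AX,gain=1.0):
    """tool-frame rows (rounded) for n clockwise steps from the present angle, tool not turning"""
    s=read_state(); M=rot(s['eef_rot']); v=s['ee_pos'][:2]-ax; a=np.arctan2(v[1],v[0]); print('ang',np.degrees(a),'r',np.hypot(*v),'F',s['ft_force'],'T',s['torque'],'gap',s['finger_gap'],'t',s['time_s'],'z',s['ee_pos'][2]); P=s['ee_pos'][:2]
    out=[]
    for k in range(1,n+1):
        t=a-np.radians(step*k); Q=ax+r*np.array([np.cos(t),np.sin(t)]); d=M.T@np.r_[Q-P,0]/.05*gain; P=Q; out.append(f'{d[0]:.2f} {d[1]:.2f} 0 0 0 0 1')
    print('; '.join(out))
E
python3 -c "
from h import *
orbit(10,18)"
```

```text
ang -7.740688721841209 r 0.07108986248399188 F [-0.1933775  -0.66119521 -1.06331202] T [-0.00159029  0.07698924  0.04560146] gap 0.02299511357364728 t 15.55 z 0.15281899634785873
0.04 -0.24 0 0 0 0 1; 0.06 -0.24 0 0 0 0 1; 0.10 -0.22 0 0 0 0 1; 0.14 -0.20 0 0 0 0 1; 0.17 -0.17 0 0 0 0 1; 0.20 -0.14 0 0 0 0 1; 0.22 -0.10 0 0 0 0 1; 0.24 -0.06 0 0 0 0 1; 0.24 -0.02 0 0 0 0 1; 0.24 0.02 0 0 0 0 1; 0.24 0.06 0 0 0 0 1; 0.22 0.10 0 0 0 0 1; 0.20 0.14 0 0 0 0 1; 0.17 0.17 0 0 0 0 1; 0.14 0.20 0 0 0 0 1; 0.10 0.22 0 0 0 0 1; 0.06 0.24 0 0 0 0 1; 0.02 0.24 0 0 0 0 1
```

Request:
{"api": "drive_tool", "payload": {
  "increments": "0.02 -0.24 0 0 0 0 1; 0.06 -0.24 0 0 0 0 1; 0.1 -0.22 0 0 0 0 1; 0.14 -0.2 0 0 0 0 1; 0.17 -0.17 0 0 0 0 1"
}}

```text
time_s: 16.05
ee_pos: [0.6299, -0.0603, 0.1521]
eef_rot: [0.002, 0.064, 0.998, 0.002]
ft_force: [-1.4, 8.1, -2.0]
finger_gap: 0.0232
```

```bash
python3 -c "
from h import *
orbit(10,12)"
```

```text
ang -58.76678109331326 r 0.07116111189765398 F [-1.40772626  8.09215845 -1.98832673] T [ 1.93200796e+00  3.12932426e-01 -1.60692910e-03] gap 0.023156771042000927 t 16.05 z 0.15209736435358162
0.22 -0.12 0 0 0 0 1; 0.22 -0.10 0 0 0 0 1; 0.24 -0.06 0 0 0 0 1; 0.24 -0.02 0 0 0 0 1; 0.24 0.03 0 0 0 0 1; 0.23 0.07 0 0 0 0 1; 0.22 0.11 0 0 0 0 1; 0.20 0.14 0 0 0 0 1; 0.17 0.18 0 0 0 0 1; 0.14 0.20 0 0 0 0 1; 0.10 0.22 0 0 0 0 1; 0.06 0.24 0 0 0 0 1
```

Request:
{"api": "drive_tool", "payload": {
  "increments": "0.21 -0.12 0 0 0 0 1; 0.22 -0.1 0 0 0 0 1; 0.24 -0.06 0 0 0 0 1; 0.24 -0.02 0 0 0 0 1; 0.24 0.03 0 0 0 0 1; 0.23 0.07 0 0 0 0 1; 0.22 0.11 0 0 0 0 1; 0.2 0.14 0 0 0 0 1; 0.17 0.18 0 0 0 0 1; 0.14 0.2 0 0 0 0 1"
}}

```text
time_s: 17.05
ee_pos: [0.5278, -0.0254, 0.1521]
eef_rot: [0.013, 0.065, 0.998, 0.012]
ft_force: [12.3, 1.5, -11.5]
finger_gap: 0.0229
```

```bash
python3 -c "
from h import *
orbit(10,20)"
```

```text
ang -158.3172439006957 r 0.07021390550297832 F [ 12.25138172   1.5136468  -11.52895459] T [ 0.03686702 -2.34960739 -0.06097566] gap 0.022922851876433645 t 17.05 z 0.15208942773876447
0.10 0.22 0 0 0 0 1; 0.06 0.24 0 0 0 0 1; 0.02 0.24 0 0 0 0 1; -0.02 0.24 0 0 0 0 1; -0.07 0.23 0 0 0 0 1; -0.11 0.22 0 0 0 0 1; -0.14 0.20 0 0 0 0 1; -0.17 0.17 0 0 0 0 1; -0.20 0.14 0 0 0 0 1; -0.22 0.10 0 0 0 0 1; -0.24 0.06 0 0 0 0 1; -0.24 0.02 0 0 0 0 1; -0.24 -0.02 0 0 0 0 1; -0.23 -0.07 0 0 0 0 1; -0.22 -0.11 0 0 0 0 1; -0.20 -0.14 0 0 0 0 1; -0.17 -0.18 0 0 0 0 1; -0.14 -0.20 0 0 0 0 1; -0.10 -0.22 0 0 0 0 1; -0.06 -0.24 0 0 0 0 1
```

Request:
{"api": "drive_tool", "payload": {
  "increments": "0.1 0.22 0.01 0.12 0.12 0 1; 0.06 0.24 0.01 0.12 0.12 0 1; 0.02 0.24 0 0 0 0 1; -0.02 0.24 0 0 0 0 1; -0.07 0.23 0 0 0 0 1"
}}

```text
time_s: 17.55
ee_pos: [0.5302, 0.0294, 0.1529]
eef_rot: [0.003, 0.068, 0.998, -0.004]
ft_force: [-4.1, -1.5, 1.3]
finger_gap: 0.0231
```

```bash
python3 -c "
from h import *
orbit(10,20);status([.6,0,.1521],172.5)"
```

```text
ang 155.30458136868526 r 0.06910267857717065 F [-4.1290404  -1.5001315   1.30518456] T [-0.34007636  0.8805004  -0.00467618] gap 0.02307974600484134 t 17.55 z 0.15293052796616632
-0.07 0.23 0 0 0 0 1; -0.13 0.21 0 0 0 0 1; -0.16 0.18 0 0 0 0 1; -0.19 0.15 0 0 0 0 1; -0.22 0.12 0 0 0 0 1; -0.23 0.08 0 0 0 0 1; -0.24 0.03 0 0 0 0 1; -0.24 -0.01 0 0 0 0 1; -0.24 -0.05 0 0 0 0 1; -0.23 -0.09 0 0 0 0 1; -0.21 -0.13 0 0 0 0 1; -0.18 -0.16 0 0 0 0 1; -0.15 -0.19 0 0 0 0 1; -0.12 -0.22 0 0 0 0 1; -0.08 -0.23 0 0 0 0 1; -0.03 -0.24 0 0 0 0 1; 0.01 -0.24 0 0 0 0 1; 0.05 -0.24 0 0 0 0 1; 0.09 -0.23 0 0 0 0 1; 0.13 -0.21 0 0 0 0 1
shift total [-1.46 -0.39  0.03] rz total -0.06
[0.5302 0.0294 0.1529] fix rot [-0.07  0.06 -0.  ]
```

Good. Continuing in 10-row calls (angle now -205°, goal about -555°).

Request:
{"api": "drive_tool", "payload": {
  "increments": "-0.09 0.23 0.01 -0.07 0.06 -0.06 1; -0.13 0.21 0.01 0 0 0 1; -0.16 0.18 0 0 0 0 1; -0.19 0.15 0 0 0 0 1; -0.22 0.12 0 0 0 0 1; -0.23 0.08 0 0 0 0 1; -0.24 0.03 0 0 0 0 1; -0.24 -0.01 0 0 0 0 1; -0.24 -0.05 0 0 0 0 1; -0.23 -0.09 0 0 0 0 1"
}}

```text
time_s: 18.55
ee_pos: [0.64, 0.0569, 0.15]
eef_rot: [-0.003, 0.066, 0.998, -0.009]
ft_force: [-10.0, -7.5, 4.6]
finger_gap: 0.0229
```

```bash
python3 -c "
from h import *
orbit(10,20);status([.6,0,.1521],172.5)"
```

```text
ang 50.17316507183508 r 0.07339344889550493 F [-9.95252943 -7.51270786  4.59559976] T [-1.84285606  2.20113592  0.01226164] gap 0.02293460357828702 t 18.55 z 0.14997805285017127
-0.16 -0.21 0 0 0 0 1; -0.17 -0.18 0 0 0 0 1; -0.13 -0.21 0 0 0 0 1; -0.09 -0.22 0 0 0 0 1; -0.05 -0.24 0 0 0 0 1; -0.01 -0.24 0 0 0 0 1; 0.03 -0.24 0 0 0 0 1; 0.07 -0.23 0 0 0 0 1; 0.11 -0.22 0 0 0 0 1; 0.15 -0.19 0 0 0 0 1; 0.18 -0.17 0 0 0 0 1; 0.21 -0.13 0 0 0 0 1; 0.23 -0.09 0 0 0 0 1; 0.24 -0.05 0 0 0 0 1; 0.24 -0.01 0 0 0 0 1; 0.24 0.03 0 0 0 0 1; 0.23 0.07 0 0 0 0 1; 0.22 0.11 0 0 0 0 1; 0.19 0.15 0 0 0 0 1; 0.17 0.18 0 0 0 0 1
shift total [ 0.64 -1.23 -0.02] rz total -0.02
[0.64   0.0569 0.15  ] fix rot [-0.18 -0.05 -0.  ]
```

Request:
{"api": "drive_tool", "payload": {
  "increments": "-0.16 -0.21 -0.02 -0.1 -0.03 0 1; -0.16 -0.18 -0.01 -0.08 -0.02 0 1; -0.13 -0.21 0 0 0 0 1; -0.09 -0.22 0 0 0 0 1; -0.05 -0.24 0 0 0 0 1; -0.01 -0.24 0 0 0 0 1; 0.03 -0.24 0 0 0 0 1; 0.07 -0.23 0 0 0 0 1"
}}

```text
time_s: 19.35
ee_pos: [0.6582, -0.032, 0.1506]
eef_rot: [-0.0, 0.064, 0.998, 0.006]
ft_force: [-4.0, 4.7, 5.8]
finger_gap: 0.0231
```

```bash
python3 -c "
from h import *
orbit(10,20);status([.6,0,.1521],172.5)"
```

```text
ang -26.52354579820462 r 0.07287666058377913 F [-4.01157676  4.65527079  5.78876109] T [ 1.29590895  0.84910498 -0.00758971] gap 0.023127088889333226 t 19.35 z 0.15060660428549405
0.15 -0.20 0 0 0 0 1; 0.14 -0.20 0 0 0 0 1; 0.17 -0.17 0 0 0 0 1; 0.20 -0.14 0 0 0 0 1; 0.22 -0.11 0 0 0 0 1; 0.23 -0.07 0 0 0 0 1; 0.24 -0.02 0 0 0 0 1; 0.24 0.02 0 0 0 0 1; 0.24 0.06 0 0 0 0 1; 0.22 0.10 0 0 0 0 1; 0.20 0.14 0 0 0 0 1; 0.17 0.17 0 0 0 0 1; 0.14 0.20 0 0 0 0 1; 0.11 0.22 0 0 0 0 1; 0.07 0.23 0 0 0 0 1; 0.02 0.24 0 0 0 0 1; -0.02 0.24 0 0 0 0 1; -0.06 0.24 0 0 0 0 1; -0.10 0.22 0 0 0 0 1; -0.14 0.20 0 0 0 0 1
shift total [ 1.24  0.49 -0.02] rz total 0.03
[ 0.6582 -0.032   0.1506] fix rot [ 0.11 -0.01 -0.  ]
```

Request:
{"api": "drive_tool", "payload": {
  "increments": "0.14 -0.2 -0.02 0.1 0 0 1; 0.14 -0.2 -0.01 0 0 0 1; 0.17 -0.17 0 0 0 0 1; 0.2 -0.14 0 0 0 0 1; 0.22 -0.11 0 0 0 0 1; 0.23 -0.07 0 0 0 0 1; 0.24 -0.02 0 0 0 0 1; 0.24 0.02 0 0 0 0 1; 0.24 0.06 0 0 0 0 1; 0.22 0.1 0 0 0 0 1"
}}

```text
time_s: 20.35
ee_pos: [0.551, -0.0563, 0.1518]
eef_rot: [0.006, 0.063, 0.998, 0.006]
ft_force: [8.0, 5.5, -4.3]
finger_gap: 0.0228
```

```bash
python3 -c "
from h import *
orbit(10,8);status([.6,0,.1521],172.5)"
```

```text
ang -126.46497021690921 r 0.07065718196227541 F [ 7.98902279  5.46224813 -4.26222653] T [ 1.28570002 -1.85849331 -0.01310278] gap 0.02282390382270447 t 20.35 z 0.15176533143269158
0.20 0.15 0 0 0 0 1; 0.17 0.17 0 0 0 0 1; 0.14 0.20 0 0 0 0 1; 0.11 0.22 0 0 0 0 1; 0.07 0.23 0 0 0 0 1; 0.02 0.24 0 0 0 0 1; -0.02 0.24 0 0 0 0 1; -0.06 0.24 0 0 0 0 1
shift total [-0.83  1.24  0.02] rz total 0.04
[ 0.551  -0.0563  0.1518] fix rot [0.12 0.11 0.  ]
```

Request:
{"api": "drive_tool", "payload": {
  "increments": "0.2 0.15 0 0.06 0.06 0 1; 0.17 0.17 0.01 0.06 0.05 0 1; 0.14 0.2 0.01 0 0 0 1; 0.11 0.22 0 0 0 0 1; 0.07 0.23 0 0 0 0 1; 0.02 0.24 0 0 0 0 1; 0 0 0 0 0 0 1; 0 0 0 0 0 0 1"
}}

```text
time_s: 21.15
ee_pos: [0.5231, 0.0081, 0.1518]
eef_rot: [0.005, 0.064, 0.998, -0.004]
ft_force: [2.2, -2.3, -0.6]
finger_gap: 0.023
```

```bash
python3 -c "
from h import *
orbit(10,1);status([.6,0,.1521],172.5)"
```

```text
ang 173.8142729312543 r 0.0703251477380391 F [ 2.24265379 -2.30076828 -0.55032943] T [-0.503963   -0.85968077  0.09513738] gap 0.022990035093807846 t 21.15 z 0.15180152232336563
-0.02 0.24 0 0 0 0 1
shift total [-1.55  0.04  0.01] rz total 0.02
[0.5231 0.0081 0.1518] fix rot [-0.06  0.11  0.  ]
```

Releasing to re-measure the bar against the bed.

Request:
{"api": "drive_tool", "payload": {
  "increments": "0 0 0 0 0 0 0.5; 0 0 0 0 0 0 0; 0 0 0 0 0 0 0; 0 0 0 0 0 0 0; 0 0 -0.4 0 0 0 0; 0 0 -0.7 0 0 0 0; 0 0 -0.8 0 0 0 0; -0.7 0 0 0 0 0 0; -0.8 0 0 0 0 0 0; -0.8 0 0 0 0 0 0; -0.8 0 0 0 0 0 0; -0.6 0 0 0 0 0 0; -0.3 0 0 0 0 0 0; 0 0 0 0 0 0 0; 0 0 0 0 0 0 0; 0 0 0 0 0 0 0"
}}

```text
time_s: 22.75
ee_pos: [0.7218, -0.0196, 0.2477]
eef_rot: [-0.001, 0.066, 0.998, -0.002]
ft_force: [-0.3, -0.5, -0.5]
finger_gap: 0.0855
```

```bash
python3 - <<'E'
from h import *
snap('wrist','w6',al=0.85)
for P in([.708,-.094,.099],[.666,.1306,.099],[.7764,-.1715,.099],[.7076,.199,.099]): print(np.round(proj('wrist',P)))
E
```

```text
22.75 [ 0.72176971 -0.01960342  0.24770018] 172.4418427982907 [-0.32547442 -0.4560903  -0.53091084]
[170. 175.]
[430.  91.]
[105. 254.]
[512. 131.]
```

Request:
{"api": "drive_tool", "payload": {
  "increments": "0.6 -0.05 0 0 -0.9 0 0; 0.6 -0.05 0 0 -0.9 0 0; 0.7 -0.05 -0.2 0 -0.9 0 0; 0.7 -0.05 -0.3 0 -0.9 0 0; 0.7 -0.05 -0.3 0 -0.9 0 0; 0.7 -0.05 -0.3 0 -0.9 0 0; 0.7 -0.05 -0.3 0 -0.4 0 0; 0.6 0 -0.3 0 0 0 0; 0 0 0 0 0 0 0; 0 0 0 0 0 0 0; 0 0 0 0 0 0 0"
}}

```text
time_s: 23.9
ee_pos: [0.4307, 0.0027, 0.2391]
eef_rot: [0.303, 0.061, 0.951, -0.023]
ft_force: [-0.3, 0.4, 0.3]
finger_gap: 0.0853
```

```bash
python3 - <<'E'
from tiles import *
snap('wrist','w7',al=0.85)
Q=[[.7225,-.0917,.099],[.680,.133,.099],[.7764,-.1715,.099],[.7076,.199,.099]]
c=[[tuple(int(round(x)) for x in proj('wrist',P,st(f))) for P in Q] for f in('w6','w7')]; print(c)
tiles([('w6',c[0]),('w7',c[1])],'pics/t2.png')
E
```

```text
23.9 [0.43073791 0.00274673 0.23906093] 172.7586550696406 [-0.34522619  0.43103455  0.25475755]
[[(176, 190), (433, 108), (105, 254), (512, 131)], [(216, 264), (385, 241), (174, 281), (434, 248)]]
```

View pics/t2.png

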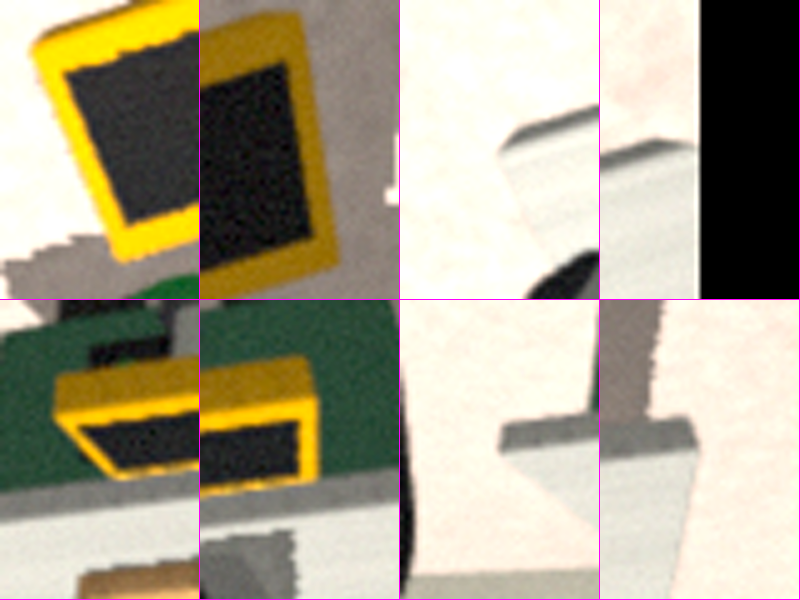

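```bash
python3 - <<'E'
from tri import *
C={'w6':[(176, 190), (433, 108), (105, 254), (512, 131)],'w7':[(216, 264), (385, 241), (174, 281), (434, 248)]}
T={'NL':(0,(66,75),(80,127)),'FL':(0,(125,225),(117,171)),'NR':(1,(87,65),(98,121)),'FR':(1,(113,237),(99,179)),'BL':(2,(100,150),(100,151)),'BR':(3,(97,148),(97,151))}
X={}
for k,(i,a,b) in T.items():
    X[k],e=tri([('w6',*t2p(C['w6'][i],a)),('w7',*t2p(C['w7'][i],b))]); print(k,X[k].round(4),e[0])
n=np.linalg.norm
print('len',n(X['NL']-X['NR']),n(X['FL']-X['FR']),'bed',n(X['BL']-X['BR']))
print('bar z',np.mean([X[k][2] for k in('NL','FL','NR','FR')]),'bed z',(X['BL'][2]+X['BR'][2])/2)
E
```

```text
NL [ 0.708  -0.0948  0.0982] 0.14
FL [ 0.7368 -0.0903  0.0986] 0.13
NR [0.6664 0.1307 0.0985] 0.02
FR [0.6947 0.1353 0.0998] 0.15
BL [ 0.7762 -0.1719  0.0987] 0.04
BR [0.7075 0.1987 0.099 ] 0.06
len 0.22937126811540073 0.22951215282399753 bed 0.37686758889038524
bar z 0.09874503827503422 bed z 0.09885223514450045
```

View pics/w7.png

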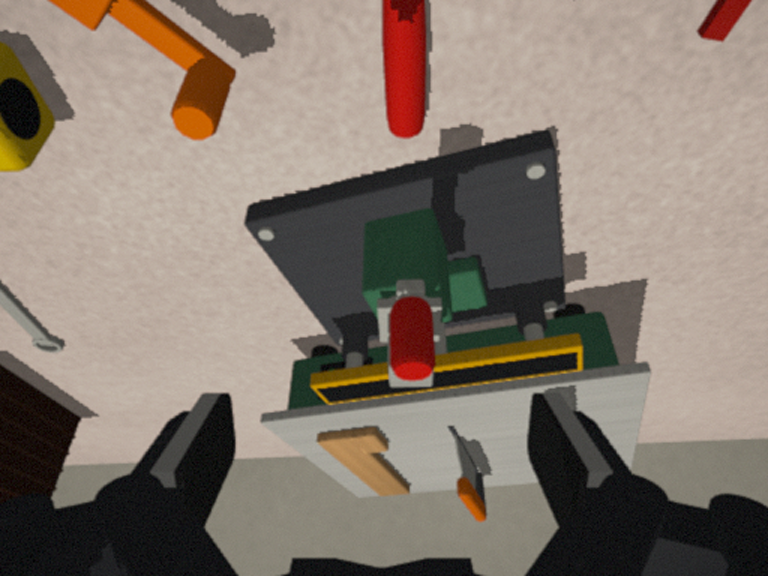

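The crank sits on the collar with its knob at (412,340), and the bar is up beside the bed. One numeric check that it is fully home, then I'll hand in.

```bash
python3 - <<'E'
from h import *
s=st('w7')
for dz in(0,.016):
    t=np.radians(173.8); print(dz,np.array(proj('wrist',[AX[0]+.07*np.cos(t),AX[1]+.07*np.sin(t),.184+dz],s))*1.5, 'hub front top edge',np.array(proj('wrist',[AX[0]+.015,AX[1],.15+dz],s))*1.5)
print(read_state()['ft_force'])
E
```

```text
0 [416.94834967 374.4460636 ] hub front top edge [413.47766476 387.26050021]
0.016 [418.05049737 403.12275936] hub front top edge [414.20322416 408.95309708]
[-0.24943148  0.18191734  0.7200348 ]
```

```bash
python3 -c "
from station import *
print(sign_off())"
```

```text
the job is handed in; nothing more can be done
None
```

The steel crank is fitted fully home on the shaft, and the support bar is level with the saw's bed to about 0.1 mm by measurement. I wound it about 1.5 turns clockwise by the knob, let go and backed off. The job was handed in at about 24 s, with the gripper open and touching nothing.

- **Fit:** the crank stopped once on top of the square at about 12 N. A 1–2 mm sideways nudge let it drop the full 16 mm; no turning was needed, as it was already lined up. In the last view the hub's top edge and the knob sit within a few pixels of where a seated crank should be; a crank still up on the square would show 20 to 30 pixels away.
- **Level:** two-view triangulation gave the bar at 98.7 mm and the bed at 98.9 mm. Single points scatter by up to about 1 mm. The bar's measured rise of 14.7 mm matches the angle turned. The bar height was taken on its black inset, so a thin raised or sunken inset would shift it slightly.
- **Forces:** the highest I saw at the checks between moves was about 17 N while winding. I did not see the forces between those checks.
- **Other things:** the tape measure, screwdriver and orange crank look undisturbed in the last view. I did not take a final picture of the whole counter, but the arm did not go near the rest.

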